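# Balance the teal gift box on the white display dome

## Task

Finish the jewellery display: pick up the teal gift box and set it gently, right way up, on the very top of the white domed stand, centred so that it stays balanced there by itself, nearly level and still. Do not let it drop, and leave the red and the yellow gift boxes where they are.

Things in the scene. Friction and masses are not known exactly. Their poses are not given: they have to be found in the camera images.
- teal_box_center (a point): centre of the teal (blue-green) gift box, a loose rigid closed box 52 mm long (its x), 40 mm wide (its y), 24 mm high (z up), about 50 to 100 g, flat underneath, lying on the table among two like boxes; the point is half-way up, 12 mm above its underside. A small brass clasp is on one 40 mm end.
- white_dome_crown (a point): topmost point of the white domed display stand (fixed to the table): a smooth spherical cap of 90 mm curvature radius, 50 mm high, about 161 mm across at the table, with a thin wooden rim; z up. A like stand in dark grey is a bystander. A box centred on the crown balances; one set off-centre tilts towards that side, by about 7 degrees per 10 mm, and slides or rolls off if far off.
- red_box_center (a point): centre of the red gift box, same size and axes as the teal one; must stay where it is
- yellow_box_center (a point): centre of the yellow gift box, same size and axes as the teal one; must stay where it is
There are look-alikes about, which are no part of the job. Of the things that look like the part that bears teal_box_center, the smallest one is meant.

How it is judged:
At the end, for the whole second after the job is handed in: The teal box rests by itself on the crown of the white dome: its centre within 18 mm of the crown seen from above and 6 to 18 mm above it, right way up within 15 degrees of level, still (under 30 mm/s and 0.4 rad/s), and the red and yellow boxes are within 20 mm of where they began (horizontal distance between teal_box_center and white_dome_crown below 0.018 m and z of teal_box_center in the frame of white_dome_crown between 0.006 and 0.018 m and angle between teal_box_center's own z axis and vertical below 0.26 rad and linear speed of teal_box below 0.03 m/s and angular speed of teal_box below 0.4 rad/s and distance of each of red_box_center, yellow_box_center from where it was at the start of the episode below 0.02 m); the robot touches nothing.
It fails at once if the teal box is dropped: it moves faster than 0.7 m/s with no finger touching it (a fall of about 25 mm) (contact force between the fingers and teal_box below 0.05 N and linear speed of teal_box above 0.7 m/s).
It fails at once if the red or the yellow box is moved by more than 20 mm (distance of any of red_box_center, yellow_box_center from where it was at the start of the episode above 0.02 m).
It also fails if it takes over 35 s, if anything falls off the work surface, if the arm or the gripper's body presses on something with over 40 N, if the wrist force passes 120 N, or if a joint passes its speed limit or range.

## Robot

A 7-joint arm with a two-finger parallel gripper is mounted at the origin on the work surface. World frame = base frame: x ahead of the robot, y to its left, z up, the work surface at z = 0. Lengths are in m, angles in rad, forces in N, time in s.
With the tool pointing down it reaches from about 0.35 to 0.9 m from the base axis. Payload 7.2 kg.
Tool frame: the origin (TCP) lies at the very end of the fingers, on their centre line; the grasp point (between the pads) lies behind it (robot.tcp_to_grasp is the z of the grasp point in the tool frame, in m); z points along the fingers, y is the line along which they close (so a half turn about z gives the same grasp; the last joint's range is limited). The gripper opens to 85 mm and grips with 20 to 120 N. Pads are 22 mm wide; open, the fingers measure 114 mm over their backs; the gripper's body (76 mm by 85 mm) begins 54 mm behind the grasp point. The pads swing forward as they close: fully open they stand 13 mm farther back than shut.
Start: joints at [1.258, 0.411, -0.013, 1.596, 0.006, 1.134, -0.082], TCP at [0.151, -0.606, 0.231] pointing down, gripper open.
Joint ranges: [-2.95, 2.95], [-0.29, 1.99], [-1.47, 1.44], [0.14, 2.54], [-1.03, 4.17], [0.13, 1.85], [-2.86, 2.86]. Speed limits (rad/s): [2.39, 2.39, 3.01, 3.01, 3.14, 3.14, 3.14].

## Interface

Orientations are given as a rotation vector (axis times angle).
In Python, from plant import robot, viewer gives the robot as it stands. Calls block until the motion is done:
- robot.move_to(position, orientation): joint-space move of the TCP to a pose.
- robot.servo_line(position, frame=None, max_speed=0.15): straight line of the TCP; frame=None keeps the orientation; max_speed is the mean speed in m/s.
- robot.movej(angles): joint-space move.
- robot.open_jaws() and robot.grasp(effort=None): open the fingers fully, or close them until they stop; effort is the grip in N (None keeps the last).
- robot.pause(seconds).
- robot.solve_ik(position, orientation): joint angles nearest the present ones, or None.
- robot.observe(): the state.
- viewer.grab_frame(name): name is "side" or "top" or "wrist"; returns a dict with "image" (420x560x3 uint8, red, green, blue), "range_z" (420x560 float32, m along the optical axis (not along the pixel's ray), 0 where there is no reading), "fx", "fy", "cx", "cy" (pixels), "rvec" (rotation vector, rad) and "tvec" (3), from world to camera coordinates, as OpenCV has them. Camera axes: x right, y down, z forward; pixel columns grow to the right and rows downward; lengths in m; the calibration is good to about 2 mm. A picture is of the moment at which its call begins.
A pose or a line that the arm cannot do raises robot.IKError and nothing moves.
- robot.job_done(): hands the job in; it is judged then, once.
The state is a dict: "time_s": time; "joint_pos": joint angles; "qvel": joint speeds; "joint_torque": joint torques, N m; "eef_pos": TCP position; "eef_rot": TCP orientation; "force": force on the tool from outside, world axes, zero at the start; "ft_torque": the same for the moment, N m; "gripper_width": opening from 0.0 (shut) to 1.0 (fully open); "grasp_force": force on a finger pad.
Only numpy, scipy, OpenCV 4.12 (cv2) and the standard library are available. Lean on these libraries where they do the work, as an engineer would, in place of code of your own. Each camera call takes 0.05 s, during which the arm holds its last target. There are 200 camera calls.

## Working session

There is one attempt and no reset: what is moved stays moved. The work goes in short steps, each a Python script; the robot and the scene stay as the last script left them, time stands still between calls to the robot, and variables do not carry over. Pictures are saved under pics/ and viewed, at most 10 in all, crops included, and the job is handed in when it is done.

```bash
mkdir -p pics
cat > h.py <<'E'
import numpy as np, cv2
from plant import robot, viewer
def world(f):
    R=cv2.Rodrigues(np.array(f["rvec"],float))[0]; t=np.array(f["tvec"],float).ravel()
    z=f["range_z"].astype(float); v,u=np.mgrid[:z.shape[0],:z.shape[1]]
    c=np.stack([(u-f["cx"])/f["fx"]*z,(v-f["cy"])/f["fy"]*z,z],-1)
    w=(c-t)@R; w[z==0]=np.nan
    return w
def save(n,im): cv2.imwrite(f"pics/{n}.png",cv2.cvtColor(im,cv2.COLOR_RGB2BGR))
E
python3 - <<'E'
from h import *
import pickle
print(robot.tcp_to_grasp, robot.observe())
for n in("top","side"):
    f=viewer.grab_frame(n); save(n+"0",f["image"]); pickle.dump({k:f[k] for k in f},open(n+"0.pkl","wb"))
E
```

```text
-0.0187 {'time_s': 0.0, 'joint_pos': array([ 1.25776165,  0.41191881, -0.01269937,  1.59705767,  0.00559116,
        1.13428704, -0.08222244]), 'qvel': array([-0.0003062 ,  0.00129811, -0.00040922,  0.00026205,  0.00111456,
        0.00112604, -0.00111844]), 'joint_torque': array([ 4.52400891e-04, -6.00618339e+01,  6.82238135e-01, -2.99406356e+01,
        1.38866325e-02,  1.05237222e-02, -7.91654742e-06]), 'eef_pos': array([ 0.15133104, -0.60588734,  0.23043577]), 'eef_rot': array([-3.11649113e+00, -3.83409134e-01,  4.88959447e-04]), 'force': array([-0.17371269,  0.18903446, -0.67488279]), 'ft_torque': array([-3.32942659e-02,  1.00224358e-02,  7.28350815e-05]), 'grasp_force': 0.0, 'gripper_width': 0.9965928044104397}
```

View pics/top0.png

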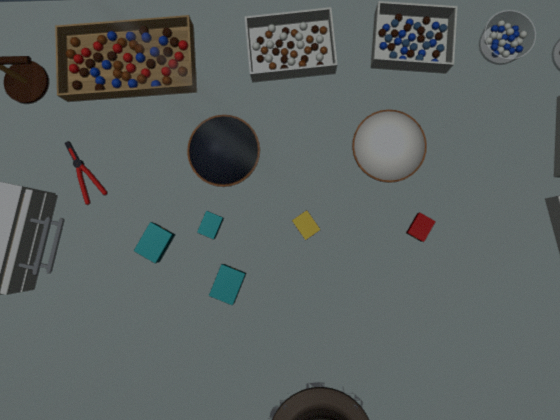

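View pics/side0.png

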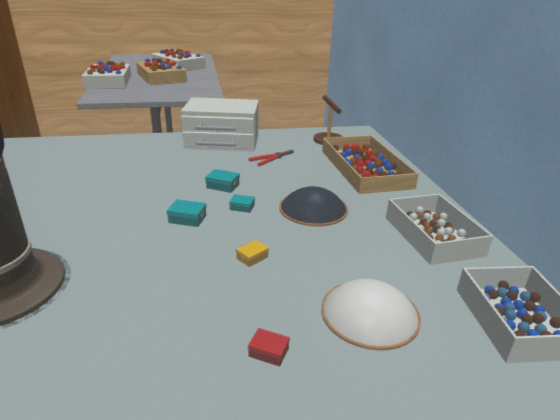

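The top view shows three teal boxes. The smallest is at (210,225), and the larger look-alikes are at (154,242) and (227,285). The white dome is at (389,146), the yellow box at (306,225) and the red box at (421,227). I'll measure them with the depth data.

Run:
```python
from h import *
import pickle
from scipy.optimize import least_squares
for n in("top","side"):
    f=pickle.load(open(n+"0.pkl","rb")); w=world(f); im=f["image"]
    hsv=cv2.cvtColor(im,cv2.COLOR_RGB2HSV)
    print(n,"table z",np.nanmedian(w[230:260,330:380,2]) if n=="top" else np.nanmedian(w[260:300,150:200,2]))
    for name,(u,v) in dict(top=dict(teal=(210,225),tB1=(154,242),tB2=(227,285),yel=(306,225),red=(421,227)),side=dict(teal=(241,203),yel=(252,250),red=(269,343)))[n].items():
        s=np.s_[v-25:v+26,u-25:u+26]; h0=hsv[v,u,0]
        m=(abs(hsv[s][...,0].astype(int)-h0)<12)&(hsv[s][...,1]>110)
        _,l=cv2.connectedComponents(m.astype(np.uint8)); m=l==l[25,25]
        p=w[s][m]; p=p[~np.isnan(p[:,2])]; zt=np.percentile(p[:,2],90); q=p[p[:,2]>zt-.005]
        r=cv2.minAreaRect(q[:,:2].astype(np.float32)*1000)
        print(name,len(q),"ztop",zt.round(4),"mean",q.mean(0).round(4),r, cv2.boxPoints(r).round(0).tolist())
    u,v=(389,146) if n=="top" else (370,310)
    s=np.s_[v-40:v+40,u-55:u+55]; p=w[s].reshape(-1,3); sat=hsv[s][...,1].ravel(); val=hsv[s][...,2].ravel()
    k=(p[:,2]>.012); p=p[k]
    r=least_squares(lambda a:np.linalg.norm(p-a[:3],axis=1)-.09,[*p[:,:2].mean(0),-.04],loss="soft_l1",f_scale=.002)
    print("dome",r.x.round(4),"crown z",r.x[2]+.09,"max",p[:,2].max(),len(p),np.abs(r.fun).mean())
```

```text
top table z -0.0003852945774017874
teal 414 ztop 0.0257 mean [0.4624 0.2312 0.0237] ((462.38311767578125, 231.1772003173828), (39.79417037963867, 50.555538177490234), 66.39927673339844) [[431.0, 223.0], [478.0, 203.0], [494.0, 239.0], [447.0, 260.0]]
tB1 827 ztop 0.0354 mean [0.4262 0.3523 0.0335] ((426.1675720214844, 352.7808532714844), (56.342994689941406, 71.93644714355469), 59.760501861572266) [[381.0, 347.0], [443.0, 310.0], [471.0, 359.0], [409.0, 395.0]]
tB2 858 ztop 0.0354 mean [0.3347 0.1927 0.0335] ((334.780517578125, 193.0811309814453), (55.81730651855469, 71.95255279541016), 67.48533630371094) [[291.0, 181.0], [357.0, 154.0], [379.0, 205.0], [312.0, 233.0]]
yel 411 ztop 0.0257 mean [0.4588 0.0226 0.0238] ((459.02777099609375, 22.738189697265625), (50.73427963256836, 38.72587966918945), 33.61255645751953) [[427.0, 25.0], [449.0, -7.0], [491.0, 21.0], [469.0, 53.0]]
red 266 ztop 0.0256 mean [ 0.4503 -0.2244  0.0235] ((450.62939453125, -224.38217163085938), (38.984798431396484, 51.534141540527344), 58.356178283691406) [[418.0, -227.0], [462.0, -254.0], [483.0, -221.0], [439.
[... 214 characters left out ...]
66729736328125, 229.98696899414062), (41.67721939086914, 50.07493209838867), 66.35037231445312) [[431.0, 221.0], [477.0, 201.0], [494.0, 239.0], [448.0, 259.0]]
yel 342 ztop 0.025 mean [0.458  0.0185 0.0239] ((458.54595947265625, 20.8280086517334), (52.44858169555664, 40.92549133300781), 32.62846755981445) [[425.0, 24.0], [447.0, -11.0], [492.0, 18.0], [470.0, 52.0]]
red 206 ztop 0.0254 mean [ 0.4527 -0.2282  0.0243] ((453.19488525390625, -226.8662109375), (39.512691497802734, 44.632171630859375), 61.72764205932617) [[424.0, -234.0], [463.0, -255.0], [482.0, -220.0], [443.0, -199.0]]
dome [ 0.6331 -0.1653 -0.0397] crown z 0.05028723242295992 max 0.051861115526197654 4227 0.000736142013575871
```

```bash
cat >> h.py <<'E'
from scipy.spatial.transform import Rotation as Rn
def down(a):
    z=np.array([0,0,-1.]); y=np.array([np.cos(a),np.sin(a),0]); return Rn.from_matrix(np.c_[np.cross(y,z),y,z]).as_rotvec()
def best(p,angs):
    q0=robot.observe()["joint_pos"]; c=[]
    for a in angs:
        q=robot.solve_ik(p,down(a))
        if q is not None: c.append((np.abs(np.array(q)-q0).max(),a))
    print([(round(float(x),2),round(float(y),2)) for x,y in c]); return min(c)[1]
E
python3 - <<'E'
from h import *
a=np.radians(66.4); P=[.4625,.2305]
a=best([*P,.15],[a,a-np.pi])
robot.move_to([*P,.15],down(a)); 
robot.servo_line([*P,.05]); o=robot.observe(); print(o["time_s"],o["eef_pos"],o["gripper_width"])
f=viewer.grab_frame("side"); save("pre",cv2.resize(f["image"][120:270,150:350],None,fx=3,fy=3))
E
```

```text
[(1.05, 1.16), (2.29, -1.98)]
4.0583 [0.46283713 0.23100447 0.05062649] 1.003794146109446
```

View pics/pre.png

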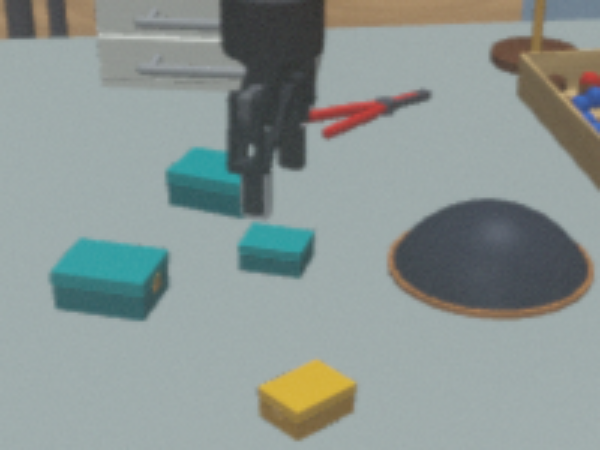

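The open gripper is above the small teal box (crop 275,250) and clear of the neighbouring boxes. Next I'll grasp and lift.

Run:
```python
from h import *
P=[.4625,.2305]
robot.servo_line([*P,.004],max_speed=.08); print(robot.observe()["force"].round(1))
robot.grasp(30); o=robot.observe(); print(o["time_s"],o["eef_pos"],o["gripper_width"],o["grasp_force"],o["force"].round(1))
robot.servo_line([*P,.03],max_speed=.06)
robot.servo_line([*P,.18]); o=robot.observe(); print(o["time_s"],o["eef_pos"],o["gripper_width"],o["grasp_force"])
T=[.633,-.1655,.18]; best(T,np.radians(np.arange(-180,180,30)))
f=viewer.grab_frame("side"); w=world(f); save("lift",cv2.resize(f["image"][60:260,130:350],None,fx=2.5,fy=2.5))
hsv=cv2.cvtColor(f["image"],cv2.COLOR_RGB2HSV); m=(abs(hsv[...,0].astype(int)-90)<12)&(hsv[...,1]>110)&(w[...,2]>.06)
p=w[m]; print(len(p),np.percentile(p,[2,50,98],axis=0).round(4))
```

```text
[-0.3 -0.1 -0.3]
5.325 [0.46285785 0.23067954 0.00445647] 0.4593230177855032 30.973334312438965 [-0.6 -0.3  5.7]
7.0583 [0.46207083 0.23005834 0.17913551] 0.461637292547503 30.295724272727966
[(2.49, -3.14), (2.07, -2.62), (1.79, -2.09), (1.71, -1.57), (1.26, -1.05), (0.81, -0.52), (0.42, 0.0), (0.48, 0.52), (0.63, 1.05), (1.1, 1.57), (1.56, 2.09), (2.02, 2.62)]
146 [[0.4333 0.2008 0.1805]
 [0.4701 0.2182 0.1979]
 [0.4875 0.2427 0.1996]]
```

View pics/lift.png

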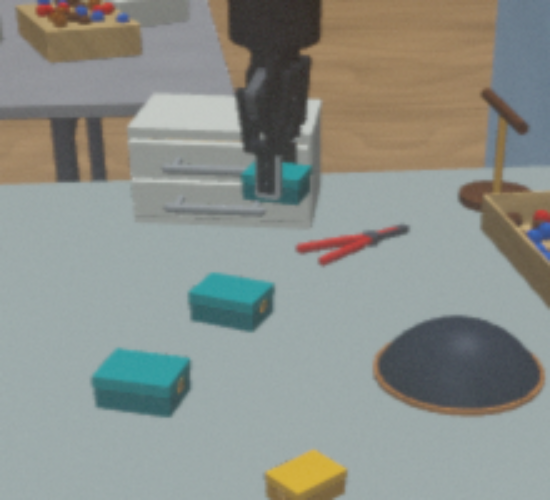

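The box is held level at crop (277,182), and its underside is about 4 mm below the TCP. Next I'll carry it over the dome and measure it again just above the crown.

Run:
```python
from h import *
T=[.633,-.1655]
robot.move_to([*T,.16],down(0.2)); robot.servo_line([*T,.075],max_speed=.08); robot.pause(.3)
o=robot.observe(); print(o["time_s"],o["eef_pos"],o["force"].round(2),o["grasp_force"])
for n,s in(("side",np.s_[200:350,280:480]),("top",np.s_[90:210,310:470])):
    f=viewer.grab_frame(n); w=world(f)
    if n=="side": save("over",cv2.resize(f["image"][s],None,fx=3.5,fy=3.5))
    hsv=cv2.cvtColor(f["image"],cv2.COLOR_RGB2HSV); m=(abs(hsv[...,0].astype(int)-90)<12)&(hsv[...,1]>110)&(w[...,2]>.06)
    p=w[m]; print(n,len(p), np.percentile(p,[2,50,98],axis=0).round(4) if len(p) else "")
```

```text
10.2167 [ 0.63313501 -0.16557296  0.07529632] [-0.4  -0.06 -1.85] 30.30786395072937
side 418 [[ 0.6178 -0.1941  0.0893]
 [ 0.6366 -0.1764  0.0951]
 [ 0.6532 -0.1432  0.0967]]
top 336 [[ 0.5941 -0.1654  0.0856]
 [ 0.6241 -0.1492  0.0949]
 [ 0.6522 -0.1127  0.4392]]
```

View pics/over.png

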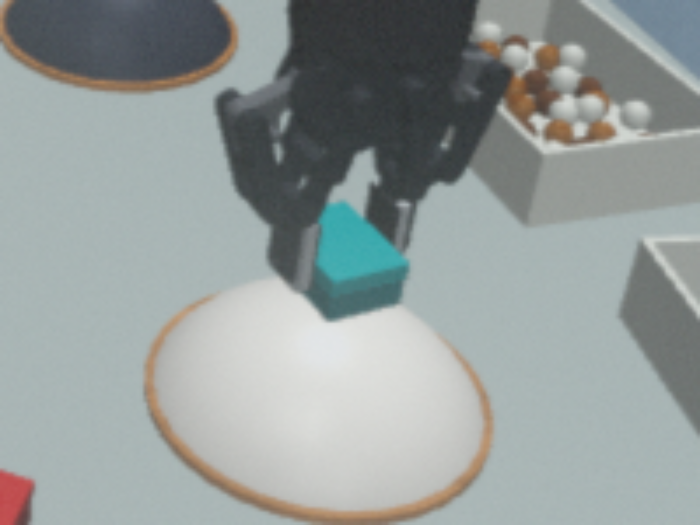

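The box is level and its measured extents put it centred over the crown. I'll lower it in small steps until contact, then release.

Run:
```python
from h import *
T=[.633,-.1655]
robot.servo_line([*T,.060],max_speed=.05); robot.pause(.2)
f0=robot.observe()["force"][2]
for z in np.arange(.058,.0505,-.001):
    robot.servo_line([*T,z],max_speed=.02); o=robot.observe(); d=o["force"][2]-f0
    print(round(z,4),o["eef_pos"][2].round(4),d.round(2))
    if d>1.0: break
robot.pause(.3); print(robot.observe()["force"].round(2),robot.observe()["time_s"])
f=viewer.grab_frame("side"); save("contact",cv2.resize(f["image"][200:350,280:480],None,fx=3.5,fy=3.5))
```

```text
0.058 0.0579 -0.85
0.057 0.0569 0.27
0.056 0.0559 0.18
0.055 0.0549 -0.86
0.054 0.0545 4.13
[-0.99  0.56  6.21] 12.5167
```

View pics/contact.png

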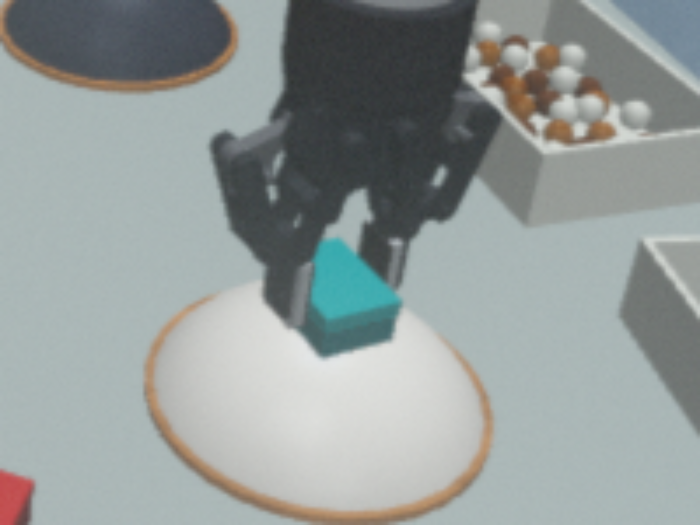

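The box is resting on the crown with light contact. Next I'll release it and retreat straight up.

Run:
```python
from h import *
T=[.633,-.1655]
robot.grasp(20); robot.open_jaws(); robot.pause(.2)
robot.servo_line([*T,.10],max_speed=.06); robot.servo_line([*T,.25]); robot.pause(.5)
print(robot.observe()["time_s"])
for i in range(2):
    f=viewer.grab_frame("side"); w=world(f)
    hsv=cv2.cvtColor(f["image"],cv2.COLOR_RGB2HSV); m=(abs(hsv[...,0].astype(int)-90)<12)&(hsv[...,1]>110); m[:200]=0; m[:,:280]=0
    p=w[m&(w[...,2]>.04)]; q=p[p[:,2]>np.percentile(p[:,2],50)-.003]
    A=np.c_[q[:,:2]-q[:,:2].mean(0),np.ones(len(q))]; c=np.linalg.lstsq(A,q[:,2],rcond=None)[0]
    r=cv2.minAreaRect(q[:,:2].astype(np.float32)*1000); print(len(q),r,q[:,2].mean().round(4),"slope",c[:2].round(3)); robot.pause(.7)
save("rel",cv2.resize(f["image"][200:350,280:480],None,fx=3.5,fy=3.5))
```

```text
16.0667
499 ((631.1456909179688, -166.62522888183594), (39.08563995361328, 52.850860595703125), 12.613781929016113) 0.0743 slope [0.018 0.008]
509 ((630.7755126953125, -167.18495178222656), (38.86412048339844, 53.34950637817383), 10.252603530883789) 0.0741 slope [0.019 0.014]
```

View pics/rel.png

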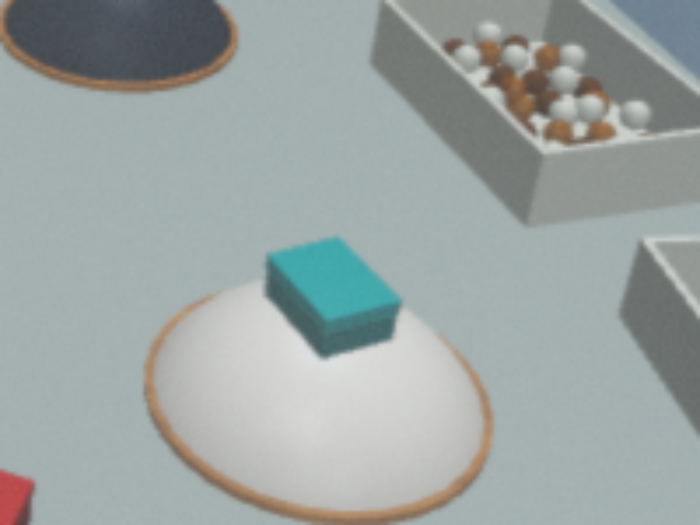

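The box sits level and still on the crown, about 2 mm off centre, so I'm handing in.

```bash
python3 -c "
from h import *
print(robot.job_done())"
```

```text
the job is handed in; nothing more can be done
None
```

The teal box is balanced on the crown of the white dome, about 2–3 mm off centre, nearly level and still at the last look (about 17 s in), with the red and yellow boxes untouched by the arm; the job is handed in, but no verdict was returned.

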